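# Fit an oversize cover plate into a housing through its own opening

## Robot

A 6-joint arm with a two-finger parallel gripper is mounted at the origin on a cart in front of the work surface, level with it; the furniture and walls round the work are solid. World frame = base frame: x ahead of the robot, y to its left, z up, the work surface at z = 0. Lengths are in m, angles in degrees, forces in N, time in s.
With the tool pointing down it reaches from about 0.375 to 0.9 m from the base axis. Payload 3.1 kg.
Tool frame: the origin (TCP) lies at the very end of the fingers, on their centre line; the grasp point (between the pads) lies bot.hold_point_z behind it (bot.hold_point_z is the distance from the TCP to the grasp point, in m); z points along the fingers, y is the line along which they close (so a half turn about z gives the same grasp; the last joint's range is limited). The gripper opens to 87 mm and grips with 3 to 60 N. Pads are 19 mm wide; open, the fingers measure 117 mm over their backs; the gripper's body (75 mm by 190 mm) begins 51 mm behind the grasp point.
Start: joints at [-77.435, 30.224, 82.088, -0, 67.689, -10.227], TCP at [0.242, -0.576, 0.223] pointing down, gripper open.
Joint ranges: [-176.69, 176.69], [-43.24, 126.21], [12.49, 139.97], [-82, 262], [0, 151.66], [-163.58, 163.58]. Speed limits (degrees/s): [159.86, 159.86, 180, 180, 180, 180].

## Interface

Orientations are given as a 3x3 rotation matrix whose columns are the frame's x, y, z axes.
In Python, from rig import bot gives the robot as it stands.
- The arm moves only by the tool apply_moves, never from a script. Its argument "plan" is one flat list of numbers, 4 for each row, row after row: the shift along the world's x, y, z normalised to -1 to 1, where 1 is 0.05 m, then the turn about the world's z normalised to -1 to 1, where 1 is 10 degrees. A call has 1 to 12 rows; each row shifts and turns the commanded pose from where the row before left it; what a row does not reach is not made up. A row lasts 1/8 s, in which the tool goes at most 62.5 mm and 10.7 degrees, less where a joint would pass 70% of its speed; a pose out of reach is approached as far as the arm can. A call with a number of a shift or a turn outside -1 to 1 is refused whole. A call with a gripper value outside its range is refused whole. "grip" is the closure, from -1 (fully open) to 1 (shut), so that 0 is half open, set as the call begins (left out, the last holds). The fingers move at their own pace and stop on an object; the grip force is fixed at half the most. Time passes only in rows, so rows that do not move let the fingers close. It gives the time, the measured TCP pose, the force, the opening and the grip force at its end, in the units of the state.
- bot.read_state(): the state, without advancing time (a new reading comes with each control period).
- bot.capture(name): name is "side" or "top"; returns (picture, depth): 384x512x3 uint8, red, green, blue; 384x512 float32, m along the optical axis (not along the pixel's ray), 0 where there is no reading.
- bot.camera_info(name): a dict with "vertical_fov" (degrees; the focal length in pixels is half the picture's height over the tangent of half this angle, whatever the lens; pixels are square), "cx", "cy" (the principal point, pixels), "k1" (the pictures are not rectified: a ray, as slopes to the right and down, at radius r is drawn at 1 + k1 r^2 times it, then the intrinsics apply), "rvec" (rotation vector, rad) and "tvec" (3), from world to camera coordinates, as OpenCV has them. Camera axes: x right, y down, z forward; pixel columns grow to the right and rows downward; lengths in m; the calibration is good to about 2 mm. A picture is of the moment at which its call begins. camera_info takes no time and is no camera call.
- bot.hand_in(): hands the job in; it is judged then, once.
Trained networks look in the newest picture that a camera, given by its name, has taken for a name from the list of things; names that differ only in an ending like _2 or _b are one class to them, and where a whole thing is asked for, a point or a joint stands for the part that bears it (a point fixed in the world has none). Each returns a list of dicts, best first, with "p" (0 to 1); they miss things now and then, are a little off and sometimes report something else, mostly with a low value. They report only what shows in the picture. A call takes as long as a camera call.
- bot.outline_of(camera, target): "mask" (384x512 bool, what is visible of it) and "xy" ([column, row] as shares, 0 to 1, of the picture: columns of its width, rows of its height, amid what is visible of it).
- bot.pinpoint(camera, target): "xy" ([column, row] as shares, 0 to 1, of the picture: columns of its width, rows of its height: a listed point, or the origin of a listed thing).
The state is a dict: "time_s": time; "joint_positions": joint angles; "qvel": joint speeds; "tau": joint torques, N m; "position": TCP position; "tcp_rot": TCP orientation; "force": force on the tool from outside, world axes, zero at the start; "moment": the same for the moment, N m; "opening": opening from 0.0 (shut) to 1.0 (fully open); "grasp_force": force on a finger pad.
Only numpy, scipy, OpenCV 4.12 (cv2) and the standard library are available. Lean on these libraries where they do the work, as an engineer would, in place of code of your own. Each camera call takes 0.05 s, during which the arm holds its last target. There are 200 camera calls.

## Task

Pull the cover plate out of its low rack by the small steel knob until the whole plate is out from under the roof, and let go of it there, lying flat on the table. Then take it by the black grip and fit it into the top of the grey housing: the plate is longer than the opening, so tip it, slip its plain end under the wide lip, lower the knob end through the opening and draw the plate back towards the narrow lip until it lies flat on the ledges inside, about centred, with both ends under the lips; then let go. Leave the other things on the table where they are.

Things in the scene. Friction and masses are not known exactly. Their poses are not given: they have to be found in the camera images.
- rack: Fixed low steel sheet rack, 114 long, 130 wide, 64 mm high: side walls, back, flat roof, no floor, open to its -x. Origin on the table under the stored plate's centre; x points from the open front to the back. Roof 61 to 64 mm above the table, front edge at x = -22 mm; back wall at x = 89, side walls at y = +/-57 mm. The plate lies in it on the table, knob end out.
- housing: Fixed grey steel electrical housing, 208 x 124 x 72 mm high, a few terminals inside. Origin on the table under the centre of the oblong opening in its top; x points along its length to the wide lip. The opening spans x = -65 to 65, y = -57 to 57 mm. Its long walls are 72 mm high.
- wide_lip (a point): Middle of the opening's edge (x = 65 mm, top face) at the wide lip, 54 mm of top plate at the housing's +x end; axes as the housing. The lip is 4 mm thick, underside 68 mm above the table. The hollow under it ends at the housing's x = 115 mm.
- narrow_lip (a point): Middle of the opening's edge (x = -65 mm, top face) at the narrow lip, 24 mm of top plate at the housing's -x end; axes as the housing. The lip is 4 mm thick, underside 68 mm above the table. The hollow under it ends at the housing's x = -85 mm.
- ledge (a point): Middle of the inner edge (x = 53 mm) of the ledge under the wide lip, on its upper face, 40 mm above the table, 28 mm below the lip; it reaches out from the end wall to 12 mm into the opening. A like ledge lies under the narrow lip, with its inner edge at x = -53 mm. The plate rests on both.
- plate_grip (a point): Centre of the loose cover plate's black upright grip: a fin 40 (x) x 12 (y) mm in the plate's middle, from 6 to 56 mm above the plate's underside (this point: 31). Plate: aluminium, 160 (x) x 100 (y) x 6 mm, 0.28 kg. x points to its plain end, z up out of it. Fingers that hold only the top 22 mm stay above the lips when the plate is on the ledges.
- plate_knob (a point): Centre, half-way up, of the plate's small steel knob: upright, 14 mm in diameter, 6 to 26 mm above the plate's underside, at x = -52 mm from the grip; about 30 mm in front of the rack's roof when stored. The knob end (x = -80 mm) finishes under the narrow lip; under the wide lip the knob would strike the lip's edge.
- gauge_block: Bystander: small steel gauge block, 22x56x12 mm, origin under its centre.
- spare_punch: Bystander: dark steel punch standing upright, 16x16x53 mm, origin under its centre.
- bolt_1: Bystander: small steel bolt standing on its head, 13x15x36 mm, origin under its centre.
- clip_1: Bystander: black moulded clip, 46x67x28 mm, origin under its centre.
- clip_6: Bystander: black moulded clip, 46x67x28 mm, origin under its centre.

How it is judged:
By the outcome, as a careful person would: the job done as asked, in the order asked, and still so for the second after the job is handed in, with the robot touching nothing.
It also fails if it takes over 58 s, if anything falls off the work surface, if the arm or the gripper's body presses on something with over 40 N, if the wrist force passes 120 N, or if a joint passes its speed limit or range.

## Working session

There is one attempt and no reset: what is moved stays moved. The work goes in short steps, Python scripts to look and compute and a tool call to move; the robot and the scene stay as the last step left them, time stands still between calls to the robot, and variables do not carry over. Pictures are saved under pics/ and viewed, at most 10 in all, crops included, and the job is handed in when it is done.

Besides the shell and the picture viewer there is one more tool, called after "Request:" by a JSON object that holds its "method" and its "body". apply_moves: Moves the arm, as the interface text tells. Its arguments: {"type":"object","properties":{"plan":{"type":"array","items":{"type":"number"}},"grip":{"type":"number"}},"required":["plan"]}

```bash
ls; mkdir -p pics; cat > h.py <<'E'
import numpy as np, cv2
from rig import bot
def cam(n):
    c=bot.camera_info(n); f=192/np.tan(np.radians(c["vertical_fov"]/2))
    R=cv2.Rodrigues(np.array(c["rvec"],float))[0]; t=np.array(c["tvec"],float).ravel()
    return f,c["cx"],c["cy"],c["k1"],R,t
def ray(n,px):
    f,cx,cy,k1,R,t=cam(n)
    K=np.array([[f,0,cx],[0,f,cy],[0,0,1.]])
    u=cv2.undistortPoints(np.array([[px]],float),K,np.array([k1,0,0,0.]))[0,0]
    return -R.T@t, R.T@np.array([u[0],u[1],1])
def atz(n,px,z):
    o,d=ray(n,px); return o+d*(z-o[2])/d[2]
def tri(pa,pb):
    (o1,d1),(o2,d2)=ray("side",pa),ray("top",pb)
    s=np.linalg.lstsq(np.c_[d1,-d2],o2-o1,rcond=None)[0]
    a,b=o1+d1*s[0],o2+d2*s[1]; return (a+b)/2,np.linalg.norm(a-b)
def cloud(n,dep):
    f,cx,cy,k1,R,t=cam(n)
    v,u=np.mgrid[:384,:512]; K=np.array([[f,0,cx],[0,f,cy],[0,0,1.]])
    q=cv2.undistortPoints(np.stack([u,v],-1).reshape(-1,1,2).astype(float),K,np.array([k1,0,0,0.]))[:,0]
    P=np.c_[q,np.ones(len(q))]*dep.reshape(-1,1)
    return ((P-t)@R).reshape(384,512,3)
def pin(n,t):
    r=bot.pinpoint(n,t)
    return [(round(x["p"],2),np.round(np.array(x["xy"])*[512,384],1)) for x in r[:3]]
def shot(name):
    ims=[]
    for n in("side","top"):
        p,d=bot.capture(n); ims.append(p); np.save(f"pics/{name}_{n}.npy",d)
        cv2.imwrite(f"pics/{name}_{n}.png",p[...,::-1])
    return ims
E
python3 - <<'E'
from h import *
a=shot("a"); cv2.imwrite("pics/a.png",cv2.resize(np.vstack(a),None,fx=.78,fy=.78)[...,::-1])
for n in("side","top"):
    f,cx,cy,k1,R,t=cam(n); print(n,round(f),k1,-R.T@t,R[2])
for t in["rack","housing","wide_lip","narrow_lip","ledge","plate_grip","plate_knob","gauge_block","spare_punch","bolt_1","clip_1"]:
    s,p=pin("side",t),pin("top",t); print(t,s,p)
    if s and p: print("   tri",tri(s[0][1],p[0][1]))
s=bot.read_state();print(bot.hold_point_z,s["opening"],s["tcp_rot"],s["position"])
E
```

```text
pics
side 376 -0.10643142816408298 [0.47098112 0.78460203 0.62558836] [ 0.05335753 -0.81721801 -0.57385338]
top 420 0.0029780045753451563 [ 0.41628095 -0.01131067  1.31348541] [ 0.08694581 -0.01126521 -0.99614935]
rack [(0.82, array([292.1, 309.1])), (0.6, array([287.2, 137.9]))] [(0.63, array([141. , 217.3]))]
   tri (array([ 0.44437996,  0.31547041, -0.01131685]), np.float64(0.0019318737064250922))
housing [(0.6, array([281.9, 177.4]))] [(0.66, array([290.2, 210. ]))]
   tri (array([ 0.46522636, -0.15414869, -0.00993874]), np.float64(0.008852301542706503))
wide_lip [(0.94, array([288.4, 169.1]))] [(0.65, array([269.6, 216.2])), (0.57, array([227.8, 224. ]))]
   tri (array([ 0.44663499, -0.08445538,  0.06514216]), np.float64(0.011586089569573218))
narrow_lip [(0.83, array([279.3, 144.7])), (0.59, array([290.7, 173.7])), (0.47, array([245.7, 217.5]))] [(0.82, array([307.5, 203.6]))]
   tri (array([ 0.47761915, -0.19595873,  0.07900169]), np.float64(0.0035436567600759432))
ledge [(0.56, array([289.2, 177.3]))] [(0.86, array([270.4, 213.3]))]
   tri (array([ 0.44976729, -0.0885657 ,  0
[... 455 characters left out ...]
e_punch [(0.49, array([302.2, 215.5]))] [(0.72, array([363.8, 210.9])), (0.44, array([226.5, 226.9]))]
   tri (array([ 0.42126077, -0.50130742, -0.43813783]), np.float64(0.09146849749852877))
bolt_1 [(0.53, array([222.5, 214.9])), (0.47, array([287. , 137.9]))] []
clip_1 [(0.69, array([287.8, 140. ])), (0.67, array([273.6, 215.5]))] [(0.6, array([226.6, 202.2])), (0.57, array([363.5, 210.6]))]
   tri (array([0.46717167, 0.0364675 , 0.22173824]), np.float64(0.01742684594015775))
0.0187 0.9990949098430514 [[ 9.21904724e-01  3.87416675e-01 -9.86354035e-06]
 [ 3.87416674e-01 -9.21904724e-01 -3.32429569e-05]
 [-2.19721203e-05  2.68255390e-05 -9.99999999e-01]] [ 0.24214001 -0.5761737   0.22257389]
```

View pics/a.png

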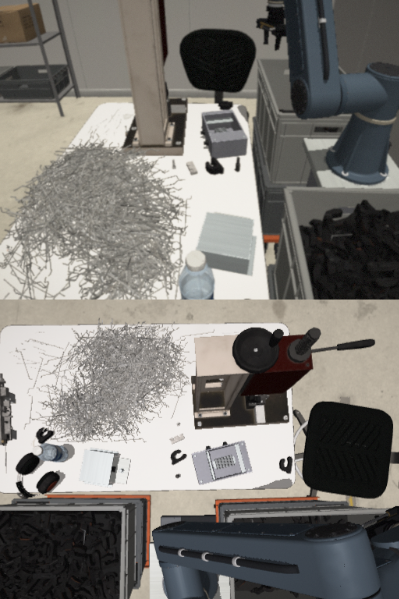

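```bash
python3 - <<'E'
import cv2,numpy as np
t=cv2.imread("pics/a_top.png")[160:250,90:390]; s=cv2.imread("pics/a_side.png")[120:370,190:350]
t=cv2.resize(t,(800,240),interpolation=cv2.INTER_CUBIC)
s=cv2.resize(s,None,fx=1.4,fy=1.4,interpolation=cv2.INTER_CUBIC)
c=np.zeros((240+350,800,3),np.uint8);c[:240]=t;c[240:240+s.shape[0],:s.shape[1]]=s
cv2.imwrite("pics/a_crop.png",c)
E
```

```text
(no output)
```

View pics/a_crop.png

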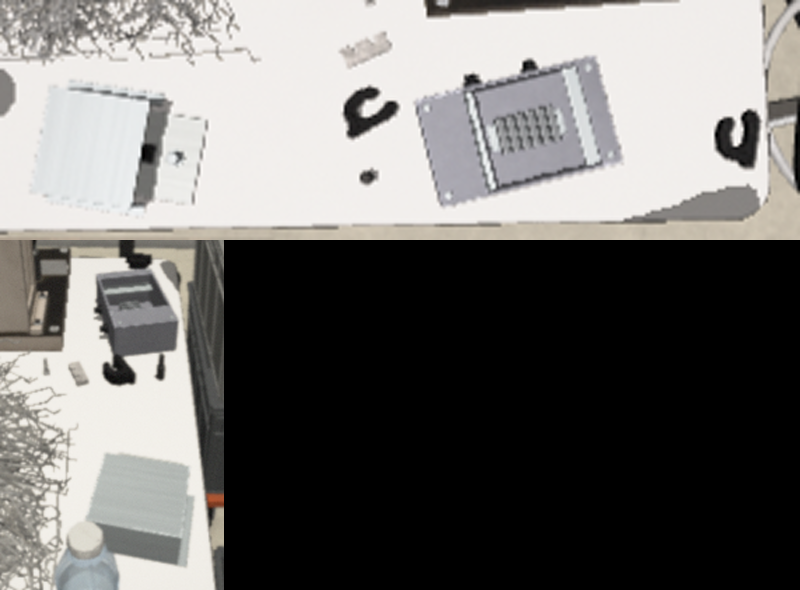

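```bash
cat > fit.py <<'E'
from h import *
def rect(P,y0,y1,z0,z1,x0=.3,x1=.62):
    m=(P[...,1]>y0)&(P[...,1]<y1)&(P[...,2]>z0)&(P[...,2]<z1)&(P[...,0]>x0)&(P[...,0]<x1)
    _,l,st,_=cv2.connectedComponentsWithStats(m.astype(np.uint8))
    k=1+np.argmax(st[1:,4]); q=P[l==k]
    r=cv2.minAreaRect((q[:,:2]*1000).astype(np.float32)); return r,np.median(q[:,2]),len(q),q
E
python3 - <<'E'
from fit import *
P=cloud("top",np.load("pics/a_top.npy"))
print("table z",np.median(P[190:200,200:215,2]))
for nm,a in(("rack",(.2,.45,.052,.075)),("house",(-.32,-.02,.06,.085))):
    r,z,n,q=rect(P,*a); print(nm,r,z,n); print(cv2.boxPoints(r).round(1).tolist())
S=cloud("side",np.load("pics/a_side.npy"))
for nm,a in(("rack",(.2,.45,.052,.075)),("house",(-.32,-.02,.06,.085))):
    r,z,n,q=rect(S,*a); print("side",nm,r,z,n); print(cv2.boxPoints(r).round(1).tolist())
for nm,px,z in(("knob",(156.7,218.5),.026),("clipL",(219,210),0),("punch",(228,225),.05),("pl1",(165,237),.006),("pl2",(168,204),.006)):
    print(nm,atz("top",px,z),P[int(px[1]),int(px[0])])
print(tri((296.1,283.7),(155,216.2)))
E
```

```text
table z 0.00014753291498366915
rack ((452.22027587890625, 348.55755615234375), (114.96468353271484, 119.83277893066406), 80.33485412597656) 0.06404703456515701 1562
[[383.5, 302.0], [501.6000061035156, 281.79998779296875], [520.9000244140625, 395.20001220703125], [402.79998779296875, 415.29998779296875]]
house ((461.5946350097656, -127.66680908203125), (124.078857421875, 208.30740356445312), 13.269939422607422) 0.07224267961283447 1255
[[377.29998779296875, -40.5], [425.1000061035156, -243.3000030517578], [545.9000244140625, -214.8000030517578], [498.1000061035156, -12.100000381469727]]
side rack ((450.3232421875, 351.22967529296875), (116.89032745361328, 120.25298309326172), 80.23676300048828) 0.06481993588099508 3630
[[381.20001220703125, 303.79998779296875], [499.70001220703125, 283.3999938964844], [519.5, 398.6000061035156], [401.0, 419.0]]
side house ((459.5726013183594, -124.79356384277344), (124.3550033569336, 214.2174530029297), 13.056947708129883) 0.07255440571253022 967
[[374.79998779296875, -34.5], [423.20001220703125, -243.1999969482422], [544.2999877929688, -215.10000610351562], [495.8999938964844, -6.400000095367432]]
knob [0.44010377 0.25839845 0.026     ] [0.44159828 0.25986456 0.0291746 ]
clipL [0.46397251 0.06973337 0.        ] [ 0.46401004  0.06979715 -0.00103368]
punch [0.41681041 0.04013596 0.05      ] [0.41681976 0.04104501 0.0276743 ]
pl1 [0.38305401 0.23683327 0.006     ] [0.38299214 0.2372953  0.00356558]
pl2 [0.48490587 0.227672   0.006     ] [0.4850551  0.22819167 0.00315682]
(array([0.44157973, 0.26736474, 0.01048927]), np.float64(0.012008470603461077))
```

```bash
python3 - <<'E'
from fit import *
P=cloud("top",np.load("pics/a_top.npy"))
bot.capture("top")
for t in("plate_grip","plate_knob"):
    for o in bot.outline_of("top",t)[:2]:
        m=o["mask"]; v,u=np.nonzero(m); print(t,o["p"],m.sum(),u.min(),u.max(),v.min(),v.max(),np.array(o["xy"])*[512,384])
        q=np.array([atz("top",(a,b),.006) for a,b in zip(u,v)])
        q=q[q[:,1]<.268]
        if len(q)>20:
            r=cv2.minAreaRect((q[:,:2]*1000).astype(np.float32)); print(r,cv2.boxPoints(r).round(1).tolist())
# colour/height view of knob
g=cv2.imread("pics/a_top.png",0)
print(g[212:226,148:168]); print((P[212:226,148:168,2]*1000).round().astype(int))
E
```

```text
plate_grip 0.62 725 140 166 202 235 [152.32   220.1856]
((439.0348205566406, 250.88063049316406), (99.16645050048828, 34.115692138671875), 0.06958562135696411) [[389.3999938964844, 267.8999938964844], [389.5, 233.8000030517578], [488.6000061035156, 233.89999389648438], [488.6000061035156, 268.0]]
plate_knob 0.94 730 141 167 202 236 [154.6752 220.1088]
((437.4915771484375, 249.23390197753906), (102.32748413085938, 37.20119857788086), 0.19962628185749054) [[386.29998779296875, 267.70001220703125], [386.3999938964844, 230.5], [488.70001220703125, 230.8000030517578], [488.6000061035156, 268.0]]
[[109 110 144 231 231 231 231 231 232 231 230 230 230 230 228 228 228 219
  142 238]
 [101 107 143 229 230 230 230 231 232 231 232 230 231 231 231 231 231 224
  144 239]
 [ 79 107 143 229 229 228 229 229 228 229 229 229 230 230 231 231 230 222
  147 238]
 [ 58 110 144 229 230 230 231 229 225 228 228 228 228 228 227 227 226 205
  190 238]
 [ 68 110 145 231 230 224 225 209 191 212 213 229 228 229 227 228 220 173
  238 239]
 [ 88 110 145 232 226 207 199 149  81  99 143 230 231 230 230 230 221 149
  2
[... 871 characters left out ...]
 6 -1]
 [13  7  3  5 10  2  6 10  4  3 12  9  7  7  6  6  5  5  2  0]
 [11  9  6  6  7  8  6  8  2  8  7  0  7  6  6  5  9  5  7 -1]
 [ 9 10  2  8  7  5 27 24 10  6  4  4  3  5  9  6  4  5  2  5]
 [ 9  6  3  7  6 25 28 28 29 13  2  5  9  2  6 11  9  3  1  1]
 [ 5  8  5  7 25 30 29 20 27 19  7  8  6  5  4  9  4  4 -3  6]
 [ 6  8  5  8  5 27 24 29 23 12  6  3  6  5  6  8 10 -1 -3 -1]
 [ 8 -2  4 10  1  6 24 26 12  9  7  5  3  1  3  2  8  0 -5  1]
 [ 3  5  6  2 11 11  5  5 11  6  1  7 11  9  4  9  3  0 -1  3]
 [10  7  5  6  5  6  8  5  5  2  6 -1  0  6  8  7  5 -3  0 -1]
 [10  6  3  7 12  6  9  7  4  5  4  8  7  7  9  7  1 -4  0 -2]
 [ 1  6  8  9  1  6  5  3  6 10  7  2  8 10  1  6 -1  2 -1  4]]
```

```bash
python3 - <<'E'
from fit import *
C=[cloud(n,np.load(f"pics/a_{n}.npy")).reshape(-1,3) for n in("top","side")]
P=np.vstack(C); P=P[(np.abs(P[:,1])<.7)]
H=np.full((10,14),-9)
for i,x in enumerate(np.arange(.2,.7,.05)):
    for j,y in enumerate(np.arange(.45,-.25-1e-9,-.05)):
        if j>13: break
        m=(P[:,0]>x)&(P[:,0]<=x+.05)&(P[:,1]<=y)&(P[:,1]>y-.05)
        if m.any(): H[i,j]=1000*np.percentile(P[m,2],98)
print(H)
print(atz("top",(154.5,219.2),.026))
E
```

```text
[[ 136  105   84   77  110 -749  314  413  498  577  666  713  793  833]
 [ 109  109  109  110  111 -749  300  395  480  559  656  748  811  833]
 [ 111  112  111  111  111 -750 -748 -746 -751 -751 -749  727  815  833]
 [   4   66   66    9    5    4    3    4    3   74   74   74    4    4]
 [  66   67   67   66    8    4    4   40   53 1313   75   72   73   74]
 [  65   67   68   67    9    4    4   30   29   75   76   30   42   75]
 [  86   68   66    9    5    4    4   26   26   71   74   74   75   75]
 [ 120  139  121  140   92   94    4   14   15   33   17    4    5    5]
 [ 134  158  139  141  122  132  101    4   34   56   56   55   52   45]
 [ 139  177  145  139  158  168  118  115    6  535  537  576  577  576]]
[0.43807987 0.26508898 0.026     ]
```

```bash
python3 - <<'E'
from fit import *
C=[cloud(n,np.load(f"pics/a_{n}.npy")).reshape(-1,3) for n in("top","side")]
for n,P in zip("ts",C):
    for y in np.arange(.10,.42,.04):
        m=(np.abs(P[:,1]-y)<.02)
        a=P[m&(P[:,2]>.07)&(P[:,2]<.3)&(P[:,0]>.15)&(P[:,0]<.42)]; b=P[m&(P[:,2]>.05)&(P[:,2]<.3)&(P[:,0]>.46)&(P[:,0]<.7)&~((P[:,1]>.27)&(P[:,0]<.53))]
        t=P[m&(np.abs(P[:,2])<.01)&(P[:,0]>.15)&(P[:,0]<.45)]
        print(n,round(y,2),"bin max x",np.percentile(a[:,0],99).round(3) if len(a) else None,"pile min x",[np.percentile(b[:,0],q).round(3) for q in(1,5)] if len(b) else None, "table edge",np.percentile(t[:,0],1).round(3) if len(t) else None)
E
```

```text
t 0.1 bin max x 0.259 pile min x [np.float64(0.633), np.float64(0.634)] table edge 0.356
t 0.14 bin max x None pile min x [np.float64(0.652), np.float64(0.654)] table edge 0.152
t 0.18 bin max x None pile min x [np.float64(0.578), np.float64(0.594)] table edge 0.357
t 0.22 bin max x 0.304 pile min x [np.float64(0.578), np.float64(0.603)] table edge 0.202
t 0.26 bin max x 0.308 pile min x [np.float64(0.567), np.float64(0.577)] table edge 0.156
t 0.3 bin max x 0.308 pile min x [np.float64(0.56), np.float64(0.572)] table edge 0.152
t 0.34 bin max x 0.309 pile min x [np.float64(0.56), np.float64(0.576)] table edge 0.177
t 0.38 bin max x 0.31 pile min x [np.float64(0.551), np.float64(0.56)] table edge 0.235
s 0.1 bin max x 0.258 pile min x [np.float64(0.631), np.float64(0.634)] table edge 0.15
s 0.14 bin max x None pile min x [np.float64(0.649), np.float64(0.653)] table edge 0.356
s 0.18 bin max x None pile min x [np.float64(0.571), np.float64(0.585)] table edge 0.356
s 0.22 bin max x 0.302 pile min x [np.float64(0.573), np.float64(0.589)] table edge 0.355
s 0.26 bin max x 0.307 pile min x [np.float64(0.565), np.float64(0.584)] table edge 0.153
s 0.3 bin max x 0.309 pile min x [np.float64(0.557), np.float64(0.57)] table edge 0.157
s 0.34 bin max x 0.309 pile min x [np.float64(0.565), np.float64(0.577)] table edge 0.241
s 0.38 bin max x 0.31 pile min x [np.float64(0.552), np.float64(0.562)] table edge 0.218
```

```bash
python3 - <<'E'
from fit import *
C=[cloud(n,np.load(f"pics/a_{n}.npy")).reshape(-1,3) for n in("top","side")]
P=np.vstack(C)
xs=np.arange(.1,.7,.05); ys=np.arange(-.2,-.75,-.05)
print("y",ys.round(2))
for x in xs:
    print(round(x,2),[ (int(1000*np.percentile(q,98)) if len(q)>3 else None) for y in ys for q in [P[(P[:,0]>x)&(P[:,0]<=x+.05)&(P[:,1]<=y)&(P[:,1]>y-.05)&(P[:,2]>-.5)][:,2]]])
E
```

```text
y [-0.2  -0.25 -0.3  -0.35 -0.4  -0.45 -0.5  -0.55 -0.6  -0.65 -0.7 ]
0.1 [None, None, None, None, None, None, None, None, -133, None, 105]
0.15 [None, None, -176, 731, -174, 160, 306, -151, -132, -156, 105]
0.2 [833, 833, 762, 729, 673, 335, 428, 426, 299, -157, 105]
0.25 [834, 833, 110, 692, 624, 589, 427, 424, 335, 113, 111]
0.3 [833, 830, None, None, None, None, None, -304, 333, -291, -288]
0.35 [4, 4, 5, 5, 4, None, None, -291, -288, -288, -288]
0.4 [74, 5, 4, 29, 27, None, None, -290, -292, -298, -300]
0.45 [75, 5, 5, 29, 29, None, None, -291, -290, -300, -301]
0.5 [75, 5, 4, 4, 5, None, None, -293, -289, -301, -300]
0.55 [5, 5, 5, 4, 5, None, None, -294, -290, -300, -302]
0.6 [45, 76, 45, 46, 9, None, None, -296, -290, -296, -301]
0.65 [576, 533, 519, 45, 5, None, None, None, -288, -293, -297]
```

Request:
{"method": "apply_moves", "body": {"plan": [0.78,0.9,0,0.5,0.78,0.9,0,0.5,0.78,0.9,0,0.5,0.78,0.9,0,0.5,0.8,0.9,0,0.5,0,1,0,0.45,0,1,0,0.45,0,1,0,0.45,0,1,0,0.45,0,1,0,0.45,0,1,0,0.45,0,1,0,0.45], "grip": -0.3}}

```text
time_s: 2.85
position: [0.4383, 0.0003, 0.2229]
tcp_rot: [[0.184, 0.983, 0.001], [0.983, -0.184, -0.0], [-0.0, 0.001, -1.0]]
force: [-0.2, 0.0, -0.6]
opening: 0.648
grasp_force: 0.0
```

Request:
{"method": "apply_moves", "body": {"plan": [0,1,0,0,0,1,0,0,0,1,0,0,0,1,0,0,0,1,0,0.1,0,0.32,0,0,0,0,-0.6,0,0,0,-0.6,0,0,0,-0.6,0,0,0,0,0]}}

```text
time_s: 4.1
position: [0.4366, 0.2635, 0.1308]
tcp_rot: [[0.169, 0.986, -0.005], [0.986, -0.169, -0.002], [-0.003, -0.005, -1.0]]
force: [-0.7, 0.3, 0.1]
opening: 0.649
grasp_force: 0.0
```

Request:
{"method": "apply_moves", "body": {"plan": [0,0,-0.8,0,0.03,0,-0.8,0,0,0,-0.6,0,0,0,-0.2,0,0,0,0,0]}}

```text
time_s: 4.72
position: [0.4403, 0.2648, 0.0131]
tcp_rot: [[0.169, 0.986, 0.001], [0.986, -0.169, 0.0], [0.0, 0.001, -1.0]]
force: [-0.4, -0.2, -0.1]
opening: 0.649
grasp_force: 0.0
```

```bash
python3 - <<'E'
from h import *
a=shot("b"); cv2.imwrite("pics/b.png",np.vstack([cv2.resize(a[1][160:270,90:250],(640,440)),]) [...,::-1])
print(bot.read_state()["position"],bot.read_state()["force"])
E
```

```text
[0.4407304  0.26510883 0.01387409] [-0.5835429  -0.56694217 -0.02339563]
```

View pics/b.png

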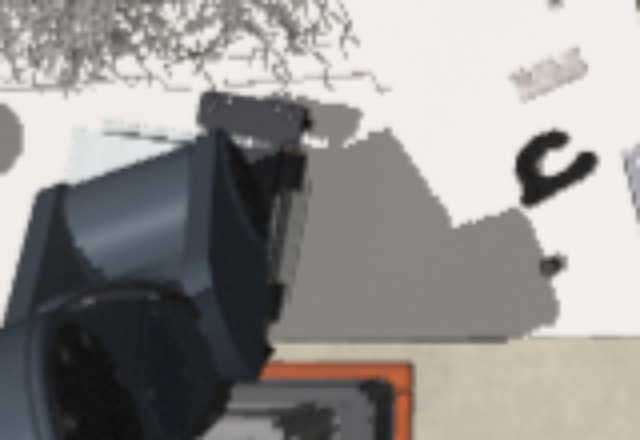

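The picture shows only the gripper over the rack front, hiding the knob; nothing is touched, and clip and punch are clear. Lower a little and close.

Request:
{"method": "apply_moves", "body": {"plan": [0,0,-0.06,0,0,0,0,0]}}

```text
time_s: 5.08
position: [0.4399, 0.265, 0.0101]
tcp_rot: [[0.169, 0.986, 0.001], [0.986, -0.169, 0.0], [0.001, 0.001, -1.0]]
force: [0.7, 0.3, 0.8]
opening: 0.654
grasp_force: 0.0
```

Request:
{"method": "apply_moves", "body": {"plan": [0,0,0,0,0,0,0,0,0,0,0,0,0,0,0,0,0,0,0,0,0,0,0,0], "grip": 1}}

```text
time_s: 5.82
position: [0.439, 0.2647, 0.0095]
tcp_rot: [[0.169, 0.986, -0.001], [0.986, -0.169, -0.0], [-0.001, -0.001, -1.0]]
force: [-0.9, 0.2, 0.4]
opening: 0.148
grasp_force: 30.0
```

Request:
{"method": "apply_moves", "body": {"plan": [-0.03,-0.2,0,0,-0.06,-0.38,0,0,-0.07,-0.4,0,0,-0.07,-0.4,0,0,-0.07,-0.4,0,0,-0.07,-0.4,0,0,-0.03,-0.2,0,0,0,0,0,0,0,0,0,0]}}

```text
time_s: 6.95
position: [0.4199, 0.1459, 0.0096]
tcp_rot: [[0.169, 0.986, 0.0], [0.986, -0.169, -0.0], [0.0, 0.0, -1.0]]
force: [1.2, 0.3, -3.1]
opening: 0.146
grasp_force: 30.0
```

Request:
{"method": "apply_moves", "body": {"plan": [0,0,0,0,0,0,0,0,0,0,0,0], "grip": -0.3}}

```text
time_s: 7.32
position: [0.4198, 0.1462, 0.0096]
tcp_rot: [[0.168, 0.986, 0.0], [0.986, -0.168, 0.0], [0.0, 0.0, -1.0]]
force: [-0.2, -0.2, -0.9]
opening: 0.406
grasp_force: 0.0
```

Request:
{"method": "apply_moves", "body": {"plan": [0,0,0.3,0,0,0,0.8,0,0,0,1,0,0,0,1,0,0,-0.9,0.6,0,0,-1,0,0,0,-1,0,0,0,-1,0,0,0,-1,0,0,0,-1,0,0,0,0,0,0]}}

```text
time_s: 8.7
position: [0.4204, -0.1526, 0.1948]
tcp_rot: [[0.174, 0.985, 0.002], [0.985, -0.174, -0.002], [-0.001, 0.002, -1.0]]
force: [0.7, 0.9, 0.5]
opening: 0.652
grasp_force: 0.0
```

```bash
python3 - <<'E'
from fit import *
a=shot("c"); cv2.imwrite("pics/c.png",np.vstack([cv2.resize(a[1][150:260,90:290],(720,396)),cv2.resize(a[0][180:340,200:400],(250,200))[:, :].repeat(1,0) if 0 else cv2.copyMakeBorder(cv2.resize(a[0][180:340,200:400],(250,200)),0,0,0,470,cv2.BORDER_CONSTANT)])[...,::-1])
for t in("plate_grip","plate_knob","clip_1"):
    s,p=pin("side",t),pin("top",t); print(t,s,p)
    if s and p: print("   tri",tri(s[0][1],p[0][1]))
for n in("top","side"):
    P=cloud(n,np.load(f"pics/c_{n}.npy"))
    m=(P[...,1]>.08)&(P[...,1]<.32)&(P[...,0]>.36)&(P[...,0]<.51)&(P[...,2]>.035)&(P[...,2]<.059)
    q=P[m]; print(n,"fin",len(q),q.mean(0),cv2.minAreaRect((q[:,:2]*1000).astype(np.float32)) if len(q)>4 else 0, np.percentile(q[:,2],90))
    for o in bot.outline_of(n,"plate_grip")[:1]:
        v,u=np.nonzero(o["mask"]); q=np.array([atz(n,(x,y),.006) for x,y in zip(u,v)])
        r=cv2.minAreaRect((q[:,:2]*1000).astype(np.float32)); print(n,o["p"],r,cv2.boxPoints(r).round(0).tolist())
E
```

```text
plate_grip [(0.61, array([300.3, 251.6]))] [(0.75, array([177.7, 222.2])), (0.67, array([363.1, 209.7]))]
   tri (array([0.42687965, 0.19383719, 0.0301393 ]), np.float64(0.0017964584996984223))
plate_knob [(0.95, array([303.6, 241.5]))] [(0.81, array([192.8, 219.2]))]
   tri (array([0.4265207 , 0.15001661, 0.01983194]), np.float64(0.019640047226622017))
clip_1 [(0.74, array([288.6, 139.3])), (0.6, array([272.8, 218.5]))] [(0.54, array([227.1, 202.9])), (0.52, array([363.8, 208.7]))]
   tri (array([0.46533713, 0.03515179, 0.22282819]), np.float64(0.017297467451314313))
top fin 63 [0.43249342 0.21651912 0.0536785 ] ((454.1898498535156, 259.9306335449219), (107.08956909179688, 141.52761840820312), 17.209754943847656) 0.058401604339492263
top 0.56 ((429.49127197265625, 198.44430541992188), (160.70172119140625, 102.0392074584961), 80.97123718261719) [[366.0, 127.0], [467.0, 111.0], [492.0, 270.0], [392.0, 286.0]]
side fin 118 [0.42889342 0.20784524 0.05158283] ((428.59100341796875, 202.56639099121094), (41.95595169067383, 12.290005683898926), 80.74522399902344) 0.05694958829245608
side 0.84 ((425.8330383300781, 181.39901733398438), (126.77136993408203, 100.95183563232422), 81.06035614013672) [[366.0, 127.0], [466.0, 111.0], [486.0, 236.0], [386.0, 252.0]]
```

View pics/c.png

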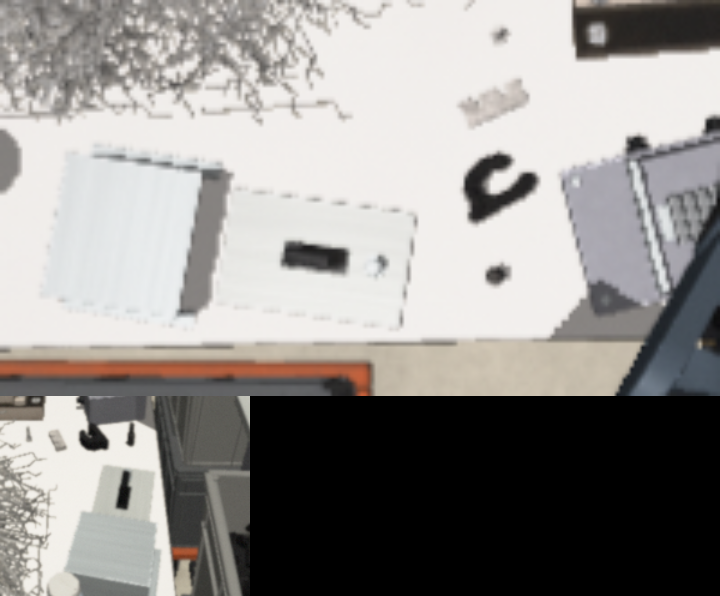

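Plate is out from under the roof, lying flat (fin at crop (315,257), knob at (377,265)), bystanders unmoved. Now the grip.

Request:
{"method": "apply_moves", "body": {"plan": [0.02,1,0,0.07,0.02,1,0,0,0.02,1,0,0,0.02,1,0,0,0.02,1,0,0,0.02,1,0,0,0.04,1,0,0,0,0,-0.8,0,0,0,-0.8,0,0,0,-0.8,0,0,0,-0.5,0,0,0,0,0]}}

```text
time_s: 10.7
position: [0.4263, 0.2008, 0.0481]
tcp_rot: [[0.156, 0.988, -0.004], [0.988, -0.156, -0.001], [-0.002, -0.004, -1.0]]
force: [-0.1, -0.2, 0.6]
opening: 0.649
grasp_force: 0.0
```

Request:
{"method": "apply_moves", "body": {"plan": [0.04,-0.04,-0.2,0,0,0,0,0]}}

```text
time_s: 10.95
position: [0.4303, 0.1988, 0.0399]
tcp_rot: [[0.157, 0.988, 0.001], [0.988, -0.157, 0.0], [0.0, 0.001, -1.0]]
force: [0.2, 0.3, 0.3]
opening: 0.651
grasp_force: 0.0
```

Request:
{"method": "apply_moves", "body": {"plan": [0,0,0,0,0,0,0,0,0,0,0,0,0,0,0,0,0,0,0,0,0,0,0,0], "grip": 1}}

```text
time_s: 11.7
position: [0.4292, 0.1988, 0.0395]
tcp_rot: [[0.157, 0.988, -0.001], [0.988, -0.157, -0.0], [-0.0, -0.001, -1.0]]
force: [-1.2, -1.2, 0.8]
opening: 0.133
grasp_force: 30.0
```

Request:
{"method": "apply_moves", "body": {"plan": [0,0,0.4,0,0,0,0.8,0,0,0,1,0,0.09,-0.8,0,0.23,0.1,-0.8,0,0.25,0.1,-0.8,0,0.25,0.1,-0.8,0,0.25,0.1,-0.8,0,0.25,0.1,-0.8,0,0.25,0.1,-0.8,0,0.25,0.1,-0.8,0,0.25,0,0,0,0]}}

```text
time_s: 13.2
position: [0.4702, -0.1242, 0.1493]
tcp_rot: [[-0.183, 0.983, 0.002], [0.983, 0.183, -0.001], [-0.002, 0.001, -1.0]]
force: [-0.3, 1.4, -3.0]
opening: 0.132
grasp_force: 30.0
```

Request:
{"method": "apply_moves", "body": {"plan": [0,-0.45,0,0.12,0,-0.3,0,0.12,0,0,0,0,0,0,0,0]}}

```text
time_s: 13.7
position: [0.4684, -0.1573, 0.1492]
tcp_rot: [[-0.228, 0.974, -0.001], [0.974, 0.228, 0.001], [0.002, -0.001, -1.0]]
force: [-0.3, 0.4, -2.3]
opening: 0.132
grasp_force: 30.0
```

```bash
python3 - <<'E'
from fit import *
a=shot("d"); cv2.imwrite("pics/d.png",np.vstack([cv2.resize(a[1][150:260,210:370],(640,440)),cv2.copyMakeBorder(cv2.resize(a[0][110:190,240:340],(200,160)),0,0,0,440,cv2.BORDER_CONSTANT)])[...,::-1])
s=bot.read_state();print(s["position"],np.degrees(np.arctan2(s["tcp_rot"][1][0],s["tcp_rot"][0][0])),s["force"],s["moment"])
P=cloud("side",np.load("pics/d_side.npy"))
m=(P[...,1]>-.3)&(P[...,1]<0)&(P[...,0]>.36)&(P[...,0]<.58)&(P[...,2]>.09)&(P[...,2]<.14)
q=P[m]; 
for lo,hi in((-60,-30),(-30,30),(30,60),(60,90)):
    r=(q[:,:2]*1000-np.array([s["position"][0],s["position"][1]])*1000)@np.array([-.2294,.9733])
    k=(r>lo)&(r<hi); print(lo,k.sum(),np.percentile(q[k,2],[25,50]) if k.sum() else 0, r.max())
E
```

```text
[ 0.46869311 -0.15746585  0.14937553] 103.23049269608893 [ 0.49078669 -0.11659044 -2.8297248 ] [ 0.00188818 -0.09585453  0.06387921]
-60 122 [0.11607116 0.11678042] 84.45785064998942
-30 361 [0.11625624 0.11712437] 84.45785064998942
30 200 [0.1163327 0.1169994] 84.45785064998942
60 217 [0.1157056  0.11677109] 84.45785064998942
```

View pics/d.png

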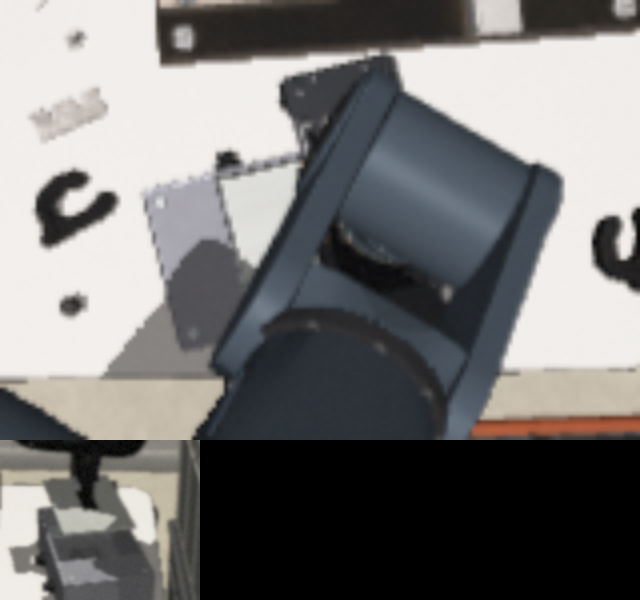

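Request:
{"method": "apply_moves", "body": {"plan": [0.03,-0.12,-0.3,0,0,0,-0.3,0,0,0,-0.14,0,0,0,0,0,0,0,0,0]}}

```text
time_s: 14.42
position: [0.4709, -0.1648, 0.1126]
tcp_rot: [[-0.228, 0.974, 0.0], [0.974, 0.228, -0.0], [-0.0, 0.0, -1.0]]
force: [-0.2, -0.4, -2.6]
opening: 0.139
grasp_force: 30.0
```

Request:
{"method": "apply_moves", "body": {"plan": [0,0,-0.04,0,0,0,-0.04,0,0,0,0,0]}}

```text
time_s: 14.8
position: [0.4707, -0.1638, 0.1096]
tcp_rot: [[-0.228, 0.974, 0.001], [0.974, 0.228, 0.001], [0.001, 0.001, -1.0]]
force: [-0.2, 2.1, 5.1]
opening: 0.133
grasp_force: 30.0
```

Request:
{"method": "apply_moves", "body": {"plan": [0,0,-0.04,0,0,0,0,0,0,0,-0.04,0,0,0,0,0]}}

```text
time_s: 15.3
position: [0.4702, -0.1616, 0.1061]
tcp_rot: [[-0.227, 0.974, -0.0], [0.974, 0.227, 0.005], [0.005, 0.001, -1.0]]
force: [-0.9, 10.9, 12.2]
opening: 0.136
grasp_force: 30.0
```

Request:
{"method": "apply_moves", "body": {"plan": [0,0,-0.04,0,0,0,0,0,0,0,-0.03,0,0,0,0,0,0,0,0,0]}}

```text
time_s: 15.92
position: [0.4697, -0.1606, 0.1026]
tcp_rot: [[-0.227, 0.974, -0.001], [0.974, 0.227, 0.006], [0.006, 0.0, -1.0]]
force: [-0.6, 12.7, 13.6]
opening: 0.142
grasp_force: 30.0
```

```bash
cat > tilt.py <<'E'
from fit import *
def tilt(name,O=np.array([464.7,-142.0])):
    a=shot(name); s=bot.read_state(); p=np.array(s["position"])*1000
    u=np.array([-.2294,.9733]); v=np.array([-.9733,-.2294])
    print("tcp",p.round(1),"hx",((p[:2]-O)@u).round(1),"hy",((p[:2]-O)@v).round(1),"F",np.round(s["force"],1),"op",round(s["opening"],3))
    for n in("side","top"):
        P=cloud(n,np.load(f"pics/{name}_{n}.npy")).reshape(-1,3)*1000
        X=(P[:,:2]-O)@u; Y=(P[:,:2]-O)@v; Z=P[:,2]
        for x in range(-130,130,15):
            k=(np.abs(X-x)<7.5)&(np.abs(Y)<44)&((np.abs(Y)>25))&(Z>20)&(Z<135)
            if k.sum()>5: print(n,x,k.sum(),np.percentile(Z[k],[10,50,90]).round(1))
    return a
E
python3 - <<'E'
from tilt import *
a=tilt("e"); cv2.imwrite("pics/e.png",cv2.resize(a[0][90:190,230:350],(720,600))[...,::-1])
E
```

```text
tcp [ 469.7 -160.6  102.6] hx -19.3 hy -0.6 F [ 0.9 13.3 13.7] op 0.134
side -100 14 [83.2 84.8 86.7]
side -85 31 [80.8 82.5 84.3]
side -70 36 [78.7 79.7 82.2]
side -55 44 [75.5 77.2 79. ]
side -40 41 [73.  74.8 76.6]
side -25 50 [69.6 71.7 74.5]
side -10 43 [66.9 68.7 70.3]
side 5 46 [64.4 66.1 68.3]
side 20 49 [61.9 63.2 65.2]
side 35 52 [58.8 60.7 62.8]
side 50 14 [58.6 60.  60.6]
side 65 13 [71.3 72.2 73.4]
side 80 45 [71.7 72.9 73.8]
side 95 44 [71.6 73.  74.3]
side 110 50 [71.4 72.8 74. ]
side 125 233 [25.4 47.6 69.4]
top 5 12 [61.2 63.7 66.5]
top 20 32 [58.8 63.3 65.4]
top 35 33 [57.  60.3 63.4]
top 50 34 [37.7 55.2 59.8]
top 65 42 [40.3 70.7 74. ]
top 80 63 [68.8 71.9 75.5]
top 95 65 [68.3 72.  75.7]
top 110 63 [70.3 72.5 75.4]
```

View pics/e.png

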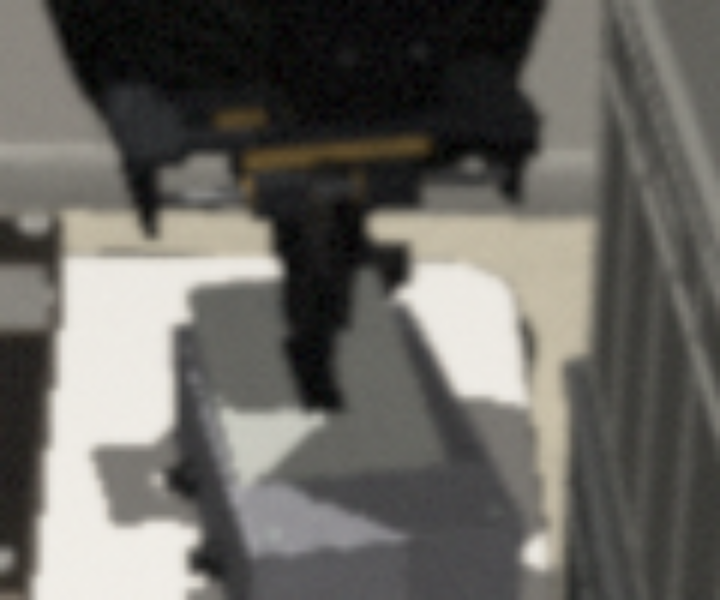

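The plate is tipped ~10° about the narrow lip's edge, plain end (pixel ~(330,480) in crop) down in the opening. A little more.

Request:
{"method": "apply_moves", "body": {"plan": [0,0,-0.04,0,0,0,0,0,0,0,-0.02,0,0,0,0,0,0,0,0.06,0,0,0,0.06,0,0,0,0,0,0,0,0,0]}}

```text
time_s: 17.02
position: [0.4706, -0.165, 0.1038]
tcp_rot: [[-0.228, 0.974, -0.0], [0.974, 0.228, 0.0], [0.0, -0.0, -1.0]]
force: [0.4, 0.3, -2.5]
opening: 0.138
grasp_force: 30.0
```

```bash
python3 - <<'E'
from tilt import *
tilt("f")
E
```

```text
tcp [ 470.5 -164.9  103.8] hx -23.6 hy -0.4 F [ 0.5  0.7 -1.2] op 0.135
side -100 22 [88.7 91.1 93.1]
side -85 39 [84.7 87.1 89.4]
side -70 40 [80.9 82.9 85.8]
side -55 40 [77.5 79.6 81.7]
side -40 45 [74.2 76.5 79.3]
side -25 48 [70.3 72.8 75.4]
side -10 51 [66.2 69.1 71.5]
side 5 48 [63.3 65.2 67. ]
side 20 56 [59.4 61.1 63.9]
side 35 47 [56.2 58.4 59.8]
side 65 14 [71.8 72.8 73.5]
side 80 44 [71.8 73.2 74.5]
side 95 42 [72.  73.1 74.1]
side 110 54 [71.1 72.7 74.2]
side 125 234 [26.3 47.9 69.4]
top 5 20 [62.2 63.9 67.1]
top 20 32 [57.8 60.2 63. ]
top 35 33 [53.7 57.6 60.6]
top 50 20 [38.4 42.8 54.5]
top 65 51 [38.8 69.8 74.6]
top 80 65 [69.  72.7 76.1]
top 95 66 [69.9 72.1 74.8]
top 110 60 [68.8 71.9 74.3]
```

Request:
{"method": "apply_moves", "body": {"plan": [-0.04,0.17,0,0,-0.05,0.2,0,0,-0.05,0.2,-0.03,0,-0.05,0.2,-0.03,0,-0.04,0.18,-0.03,0,-0.04,0.18,0,0,0,0,0,0,0,0,0,0]}}

```text
time_s: 18.12
position: [0.4575, -0.1084, 0.0997]
tcp_rot: [[-0.228, 0.974, 0.001], [0.974, 0.228, -0.001], [-0.001, 0.001, -1.0]]
force: [0.6, -0.5, -2.9]
opening: 0.13
grasp_force: 30.0
```

```bash
python3 - <<'E'
from tilt import *
tilt("g")
E
```

```text
tcp [ 457.5 -108.6   99.7] hx 34.1 hy -0.7 F [-0.8 -0.  -3. ] op 0.134
side -85 18 [48.8 72.5 73.7]
side -70 9 [40.2 73.5 75.3]
side -40 25 [84.1 86.4 88.3]
side -25 35 [81.1 83.2 84.4]
side -10 45 [76.3 79.1 81. ]
side 5 46 [73.3 75.2 77.4]
side 20 55 [69.3 71.5 73.6]
side 35 53 [65.1 67.5 69.7]
side 50 37 [63.1 64.8 67. ]
side 65 16 [71.4 72.4 73.5]
side 80 42 [71.4 72.8 73.9]
side 95 42 [72.  73.3 74. ]
side 110 48 [71.3 73.1 74.2]
side 125 236 [26.2 48.8 69.9]
top -85 37 [69.8 72.3 75.3]
top -70 39 [40.9 71.4 75. ]
top -55 7 [38.6 83.7 88.5]
top 80 14 [69.6 72.8 76.7]
top 95 32 [69.1 72.  74.1]
top 110 32 [68.8 72.4 75.2]
```

Request:
{"method": "apply_moves", "body": {"plan": [0,0,-0.06,0,0.01,-0.05,-0.06,0,0.01,-0.05,-0.06,0,0,0,-0.05,0,0,0,0,0,0,0,0,0]}}

```text
time_s: 18.98
position: [0.4585, -0.1134, 0.0882]
tcp_rot: [[-0.228, 0.974, 0.001], [0.974, 0.228, -0.0], [-0.001, 0.001, -1.0]]
force: [1.1, -1.2, 1.2]
opening: 0.128
grasp_force: 30.0
```

```bash
python3 - <<'E'
from tilt import *
tilt("h")
E
```

```text
tcp [ 458.5 -113.2   88.1] hx 29.4 hy -0.5 F [ 0.5 -2.1  1.1] op 0.137
side -85 36 [51.  57.  73.7]
side -70 21 [70.6 72.3 73.9]
side -55 6 [67.6 70.  71.6]
side -40 29 [65.5 67.2 69. ]
side -25 35 [62.9 65.1 66.5]
side -10 41 [61.5 63.1 64.7]
side 5 47 [58.9 60.7 62.4]
side 20 42 [57.2 58.6 60.4]
side 35 44 [54.9 57.  58.5]
side 65 11 [71.7 72.6 73.3]
side 80 44 [71.8 73.3 74.5]
side 95 46 [71.5 73.  74.1]
side 110 43 [72.4 73.  74. ]
side 125 235 [25.8 49.4 70.8]
top -85 32 [68.1 72.5 74.5]
top -70 36 [41.4 71.5 75.3]
top 80 27 [69.1 73.7 75.9]
top 95 32 [69.1 71.5 73.8]
top 110 31 [69.1 72.3 75.4]
```

Request:
{"method": "apply_moves", "body": {"plan": [0,0,-0.05,0,0,0,-0.04,0,0,0,0,0,0,0,0,0]}}

```text
time_s: 19.58
position: [0.4582, -0.113, 0.0835]
tcp_rot: [[-0.228, 0.974, -0.0], [0.974, 0.228, 0.0], [0.0, 0.0, -1.0]]
force: [2.0, -1.9, 1.7]
opening: 0.14
grasp_force: 30.0
```

```bash
python3 - <<'E'
from tilt import *
tilt("i")
E
```

```text
tcp [ 458.1 -113.    83.5] hx 29.8 hy -0.2 F [ 1.8 -1.6  1.7] op 0.134
side -85 58 [41.4 51.2 72.6]
side -70 28 [70.  72.6 74.2]
side -40 25 [56.6 58.1 59.2]
side -25 28 [55.2 56.8 58.3]
side -10 40 [54.5 56.1 57.4]
side 5 40 [53.  54.6 56.5]
side 20 45 [52.4 53.7 55.6]
side 35 26 [51.6 53.  53.9]
side 65 15 [71.2 72.8 73.6]
side 80 41 [71.7 72.8 73.8]
side 95 43 [71.9 73.4 74.5]
side 110 47 [71.6 73.  73.8]
side 125 242 [25.6 49.8 70.7]
top -85 33 [70.1 72.4 74.9]
top -70 36 [40.  71.5 74.5]
top 80 26 [69.5 72.3 75.3]
top 95 32 [69.  71.2 74.1]
top 110 32 [69.1 72.3 75.7]
```

Request:
{"method": "apply_moves", "body": {"plan": [0.03,-0.13,0,0,0.04,-0.14,0,0,0.03,-0.14,0,0,0.03,-0.14,0,0,0,0,0,0,0,0,0,0]}}

```text
time_s: 20.42
position: [0.4651, -0.1415, 0.0837]
tcp_rot: [[-0.229, 0.974, 0.001], [0.974, 0.229, -0.001], [-0.002, 0.001, -1.0]]
force: [-0.3, -1.1, 0.4]
opening: 0.137
grasp_force: 30.0
```

```bash
python3 - <<'E'
from tilt import *
tilt("j")
E
```

```text
tcp [ 465.1 -141.1   83.7] hx 0.7 hy -0.6 F [ 0.3 -1.7 -0.2] op 0.133
side -85 16 [57.5 71.5 73.3]
side -70 50 [58.  70.  73.7]
side -55 32 [55.7 57.4 59.5]
side -40 30 [55.6 56.6 58. ]
side -25 42 [53.9 55.3 57. ]
side -10 39 [52.2 54.  55.2]
side 5 37 [51.9 53.  54.6]
side 20 41 [50.7 52.2 53.6]
side 35 19 [49.9 51.1 52.1]
side 65 11 [71.7 72.5 72.7]
side 80 44 [71.6 73.1 74.5]
side 95 43 [71.6 72.8 74. ]
side 110 48 [72.2 73.2 74. ]
side 125 237 [25.9 48.6 70.1]
top 35 13 [45.4 48.2 50.4]
top 50 31 [45.8 48.  50.7]
top 65 30 [46.4 69.4 73.7]
top 80 33 [69.4 72.1 75.8]
top 95 49 [69.1 72.1 75.9]
top 110 35 [68.5 72.1 75.4]
```

Request:
{"method": "apply_moves", "body": {"plan": [-0.01,0.03,-0.03,0,0,0,-0.03,0,0,0,-0.02,0,0,0,0,0,0,0,0,0]}}

```text
time_s: 21.15
position: [0.4644, -0.1392, 0.0795]
tcp_rot: [[-0.228, 0.974, 0.0], [0.974, 0.228, 0.0], [-0.0, 0.0, -1.0]]
force: [2.3, -2.4, 1.9]
opening: 0.136
grasp_force: 30.0
```

Request:
{"method": "apply_moves", "body": {"plan": [0,0,0,0,0,0,0,0,0,0,0,0,0,0,0,0], "grip": -0.4}}

```text
time_s: 21.65
position: [0.4639, -0.1389, 0.0794]
tcp_rot: [[-0.228, 0.974, -0.001], [0.974, 0.228, 0.0], [0.001, -0.001, -1.0]]
force: [-0.2, 0.3, -0.4]
opening: 0.504
grasp_force: 0.0
```

Request:
{"method": "apply_moves", "body": {"plan": [0,0,0.3,0,0,0,0.7,0,0,0,1,0,0,0,1,0,0,0,0,0]}}

```text
time_s: 22.28
position: [0.4665, -0.1404, 0.2334]
tcp_rot: [[-0.228, 0.974, 0.008], [0.974, 0.228, -0.005], [-0.006, 0.007, -1.0]]
force: [-0.7, -0.2, 0.2]
opening: 0.696
grasp_force: 0.0
```

Request:
{"method": "apply_moves", "body": {"plan": [0,1,0,0,0,1,0,0,0,1,0,0,0,1,0,0,0,1,0,0,0,1,0,0,0,1,0,0,0,0,0,0]}}

```text
time_s: 23.28
position: [0.4628, 0.2135, 0.2282]
tcp_rot: [[-0.233, 0.972, -0.002], [0.972, 0.233, 0.0], [0.001, -0.002, -1.0]]
force: [0.0, -0.4, 0.5]
opening: 0.705
grasp_force: 0.0
```

```bash
python3 - <<'E'
from tilt import *
a=tilt("k"); cv2.imwrite("pics/k.png",np.vstack([cv2.resize(a[1][150:260,200:400],(640,352)),cv2.resize(a[0][120:200,220:430],(640,244))])[...,::-1])
for t in("plate_grip","plate_knob"):
    s,p=pin("side",t),pin("top",t); print(t,s,p)
    if s and p: print(tri(s[0][1],p[0][1]))
P=cloud("top",np.load("pics/k_top.npy")).reshape(-1,3)*1000;O=np.array([464.7,-142.0]);u=np.array([-.2294,.9733]); v=np.array([-.9733,-.2294])
X=(P[:,:2]-O)@u; Y=(P[:,:2]-O)@v
k=(abs(X)<60)&(abs(Y)<30)&(P[:,2]>85)&(P[:,2]<104); print("fin",k.sum(),X[k].min(),X[k].max(),Y[k].min(),Y[k].max(),np.median(P[k,2]))
k=(X<-35)&(X>-64)&(abs(Y)<20)&(P[:,2]>56)&(P[:,2]<75); print("knob",k.sum(),np.median(X[k]),np.median(Y[k]),np.median(P[k,2]))
E
```

```text
tcp [463.1 210.8 228.4] hx 343.7 hy -79.4 F [ 0.5 -0.8  0.3] op 0.697
side -85 18 [48.5 51.7 56.6]
side -70 18 [69.8 72.5 73.4]
side -55 13 [46.6 47.1 71.5]
side -40 22 [45.8 47.1 48.4]
side -25 26 [45.3 46.7 48. ]
side -10 27 [46.  47.  48.5]
side 5 33 [45.8 47.1 48.3]
side 20 38 [45.6 46.8 47.6]
side 65 7 [71.7 72.7 73.1]
side 80 23 [71.8 72.8 73.7]
side 95 24 [72.2 73.1 74.1]
side 110 30 [70.6 72.9 74.5]
side 125 205 [25.3 44.3 67.6]
top -85 47 [70.  72.1 74.9]
top -70 83 [44.8 71.2 74.8]
top -55 64 [43.2 46.2 49.7]
top -40 59 [42.8 45.8 49.9]
top -25 60 [43.6 46.5 49.3]
top -10 64 [44.5 47.  50.7]
top 5 65 [43.6 46.2 49.5]
top 20 62 [42.9 46.  50.1]
top 35 61 [42.2 45.9 49. ]
top 50 65 [43.7 46.3 49.8]
top 65 59 [44.9 71.  75. ]
top 80 63 [69.3 72.5 76.4]
top 95 67 [68.7 73.1 75.9]
top 110 67 [69.  72.9 76.4]
top 125 7 [59.4 67.5 73.5]
plate_grip [(0.72, array([286.8, 154.4])), (0.62, array([280.5, 147.9]))] [(0.9, array([287.2, 207. ]))]
(array([ 0.46192432, -0.13524969,  0.08236187]), np.float64(0.009411906754298137))
plate_knob [(0.76, array([280.9, 152.8]))] [(0.74, array([302.3, 198.6]))]
(array([ 0.48306317, -0.18324905,  0.05957941]), np.float64(0.017870719550918273))
fin 57 -15.46363106324499 23.84604446350965 -7.538416461889503 3.727284899878811 95.65670258937881
knob 19 -46.102331103479344 -1.5556516958127853 65.81715006550682
```

View pics/k.png

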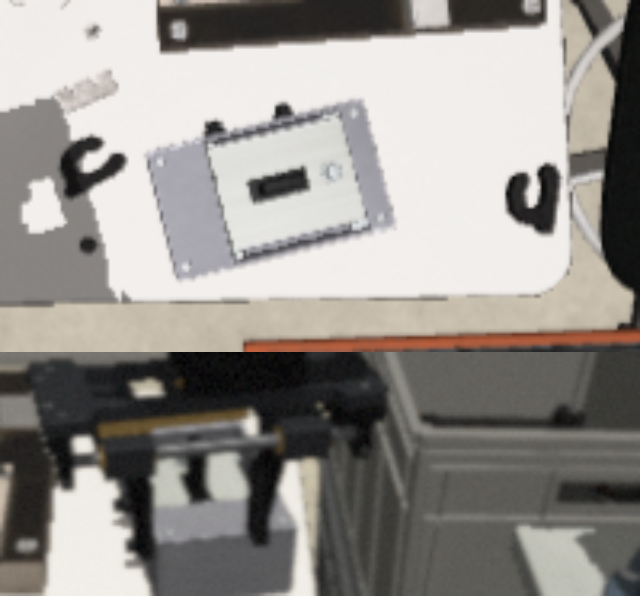

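```bash
python3 - <<'E'
from tilt import *
g=cv2.cvtColor(cv2.imread("pics/k_top.png"),cv2.COLOR_BGR2GRAY)
O=np.array([464.7,-142.0]);u=np.array([-.2294,.9733]); v=np.array([-.9733,-.2294])
c=bot.camera_info("top");f,cx,cy,k1,R,t=cam("top");K=np.array([[f,0,cx],[0,f,cy],[0,0,1.]])
def prof(ys,z,xs):
    out=0
    for y in ys:
        w=np.array([np.r_[O+x*u+y*v,z]/1000 for x in xs])
        p=cv2.projectPoints(w,c["rvec"],c["tvec"],K,np.array([k1,0,0,0.]))[0][:,0].astype(np.float32)
        out=out+cv2.remap(g,p[:,0].copy()[None],p[:,1].copy()[None],cv2.INTER_LINEAR)[0].astype(float)
    return (out/len(ys)).round().astype(int)
xs=np.arange(-100,131,3)
print("rim72",list(zip(xs.tolist(),prof([-40,-35,-30,-25,25,30,35,40],72,xs).tolist())))
xs=np.arange(-36,40,3); print("fin96",list(zip(xs.tolist(),prof([-3,0,3],96,xs).tolist())))
xs=np.arange(-66,-34,2); print("knob66",list(zip(xs.tolist(),prof([-4,0,4],66,xs).tolist())))
E
```

```text
rim72 [(-100, 240), (-97, 240), (-94, 240), (-91, 228), (-88, 185), (-85, 159), (-82, 156), (-79, 157), (-76, 158), (-73, 159), (-70, 161), (-67, 160), (-64, 185), (-61, 215), (-58, 219), (-55, 219), (-52, 219), (-49, 220), (-46, 220), (-43, 221), (-40, 221), (-37, 221), (-34, 222), (-31, 222), (-28, 222), (-25, 222), (-22, 222), (-19, 223), (-16, 223), (-13, 224), (-10, 224), (-7, 224), (-4, 224), (-1, 225), (2, 225), (5, 225), (8, 225), (11, 225), (14, 226), (17, 226), (20, 226), (23, 226), (26, 226), (29, 226), (32, 226), (35, 226), (38, 226), (41, 226), (44, 226), (47, 226), (50, 226), (53, 226), (56, 226), (59, 223), (62, 171), (65, 142), (68, 166), (71, 169), (74, 169), (77, 168), (80, 169), (83, 169), (86, 169), (89, 169), (92, 169), (95, 169), (98, 169), (101, 169), (104, 169), (107, 170), (110, 170), (113, 170), (116, 169), (119, 157), (122, 227), (125, 240), (128, 240)]
fin96 [(-36, 165), (-33, 199), (-30, 211), (-27, 221), (-24, 221), (-21, 218), (-18, 157), (-15, 65), (-12, 44), (-9, 46), (-6, 45), (-3, 46), (0, 47), (3, 48), (6, 46), (9, 46), (12, 47), (15, 49), (18, 47), (21, 45), (24, 31), (27, 32), (30, 55), (33, 65), (36, 123), (39, 215)]
knob66 [(-66, 170), (-64, 201), (-62, 214), (-60, 218), (-58, 218), (-56, 214), (-54, 197), (-52, 193), (-50, 202), (-48, 211), (-46, 216), (-44, 207), (-42, 177), (-40, 175), (-38, 196), (-36, 206)]
```

The last picture shows the plate flat inside the opening. Its top is at 46 mm at both ends, it is about 3 mm off centre, and both ends are under the lips. The bystanders are where they were.

```bash
python3 -c "
from rig import bot
print(bot.hand_in())"
```

```text
the job is handed in; nothing more can be done
None
```

The job is handed in: I pulled the plate out by its knob, released it flat on the table, then fitted it into the housing, where it lies flat on both ledges, about 3 mm off centre, with both ends under the lips.

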